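Put the sharpener away in the jar and screw its captive cap home

ROBOT

A 7-joint arm with a two-finger parallel gripper is mounted at the origin on the work surface. World frame = base frame: x ahead of the robot, y to its left, z up, the work surface at z = 0. Lengths are in m, angles in rad, forces in N, time in s.
With the tool pointing down it reaches from about 0.4 to 0.875 m from the base axis. Payload 6.5 kg.
Tool frame: the origin (TCP) lies on the centre line of the jaws, within the pads' length; the fingertips stand 22 mm ahead of it and the grasp point (between the pads) lies 3 mm ahead of it; z points along the fingers, y is the line along which they close (so a half turn about z gives the same grasp; the last joint's range is limited). The gripper opens to 88 mm and grips with 3 to 60 N. Pads are 18 mm wide; open, the fingers measure 123 mm over their backs; the gripper's body (75 mm by 187 mm) begins 45 mm behind the grasp point.
Start: joints at [1.205, 0.536, -0.004, 1.538, 0.003, 1.067, -0.071], TCP at [0.192, -0.621, 0.224] pointing down, gripper open.
Joint ranges: [-2.7, 2.7], [-0.37, 2.16], [-1.27, 1.26], [0.24, 2.4], [-1.31, 4.45], [0.19, 1.91], [-2.76, 2.76]. Speed limits (rad/s): [2.39, 2.39, 3.14, 3.14, 3.14, 3.14, 3.14].

INTERFACE

Orientations are given as a unit quaternion [x, y, z, w].
In Python, from station import monitor, read_camera, camera_params, close_job, recognise gives the robot as it stands.
- The arm moves only by the tool drive_tool, never from a script. Its argument "deltas" is a list that holds one entry, the list of rows, each a list of 7 numbers: the opening, from 0 (shut) to 1 (fully open), then the shift along the world's x, y, z in units of 1000 mm (1.0 is 1000 mm), then the turn, a rotation vector about the world's x, y, z in units of 360 degrees (1.0 is 360 degrees). A call has 1 to 8 rows; each row is the pose to reach, as a shift and turn from the pose commanded when the call began, turning the shorter way round; what a row does not reach only later rows make up. A row lasts 1/10 s, in which the tool goes at most 50 mm and 8.59 degrees, less where a joint would pass 70% of its speed; a pose out of reach is approached as far as the arm can. A call with a number of a shift or a turn outside -1 to 1 is refused whole. A call with a gripper value outside its range is refused whole. The fingers move at their own pace and stop on an object; "squeeze" is the grip in N (left out, the last holds). Time passes only in rows, so rows that repeat a pose let the fingers close. It gives the time, the measured TCP pose, the force, the opening and the grip force at its end, in the units of the state.
- monitor.sense(): the state, without advancing time (a new reading comes with each control period).
- read_camera(name): name is "scene" or "top"; returns (picture, depth): 480x640x3 uint8, blue, green, red; 480x640 float32, m along the optical axis (not along the pixel's ray), 0 where there is no reading.
- camera_params(name): a dict with "fx", "fy", "cx", "cy" (pixels), "k1" (the pictures are not rectified: a ray, as slopes to the right and down, at radius r is drawn at 1 + k1 r^2 times it, then the intrinsics apply), "origin" and "attitude" of the camera in the world. Camera axes: x right, y up, looking along -z (the intrinsics and any distortion apply to the point x, -y, -z); pixel columns grow to the right and rows downward; lengths in m; the calibration is good to about 2 mm. A picture is of the moment at which its call begins. camera_params takes no time and is no camera call.
- close_job(): hands the job in; it is judged then, once.
Trained networks look in the newest picture that a camera, given by its name, has taken for a name from the list of things; names that differ only in an ending like _2 or _b are one class to them, and where a whole thing is asked for, a point or a joint stands for the part that bears it (a point fixed in the world has none). Each returns a list of dicts, best first, with "score" (0 to 1); they miss things now and then, are a little off and sometimes report something else, mostly with a low value. They report only what shows in the picture. A call takes as long as a camera call. They do not tell look-alikes from the thing itself.
- recognise(camera, target): "xy" ([column, row] in pixels, amid what is visible of it).
The state is a dict: "clock": time; "joint_positions": joint angles; "joint_velocities": joint speeds; "effort": joint torques, N m; "position": TCP position; "eef_rot": TCP orientation; "wrist_force": force on the tool from outside, world axes, zero at the start; "wrist_torque": the same for the moment, N m; "width": finger opening in m; "finger_force": force on a finger pad.
Only numpy, scipy, OpenCV 4.12 (cv2) and the standard library are available. Lean on these libraries where they do the work, as an engineer would, in place of code of your own. Each camera call takes 0.05 s, during which the arm holds its last target. There are 200 camera calls.

TASK

Put the metal pencil sharpener into the clear jar on the desk, then swing the jar's captive cap over the mouth and screw it down clockwise until it is fully tight. Leave the eraser, the teacup and the ink pot where they are.

Things in the scene. Friction and masses are not known exactly. Their poses are not given: they have to be found in the camera images.
- jar: Clear round jar fixed on a dark wooden foot; cannot move. Origin: on the jar's axis at desk height; z up; +x points to the steel pivot post 80 mm away. Foot 156 x 80 x 12 mm (x -42 to 114). Jar 60 mm outside, 48 mm inside diameter; inner floor 18 mm, rim 87 mm above the desk. A steel arm turning on the post (top 113 mm above the desk) ends in a flat ring 62 mm across that carries the black cap.
- mouth (a point): Centre of the jar's mouth, at rim height (87 mm above the desk).
- pivot (a point): Top of the pivot post: the vertical axis about which the swing arm turns, 113 mm above the desk, 80 mm from the jar's axis and 80 mm from the cap's axis.
- cap_grip (a point): Centre of the cap's round black head: 50 mm diameter, 24 mm tall (12 mm above and below), to be gripped from above; turns with the cap. 127 mm above the desk when home (head's lower edge then 2 mm above the arm's ring), up to 9.5 mm higher unscrewed. Below it a 42 mm stem passes through the ring to a 58 mm flange and a 44 mm plug that enters the jar.
- swing (a joint): Angle of the swing arm (rad): 0 = against its stop with the cap exactly over the jar's mouth; grows as the arm swings open, counter-clockwise seen from above. Starts wide open (1.4 to 2.0); it stays where it is left.
- cap (a joint): Turn of the cap relative to the arm (rad): 0 = screwed home on its stop; grows counter-clockwise from above (unscrewing), limit 3.8; rises 2.5 mm per rad. The plug clears the rim only above 2.4; starts at 2.9 to 3.6. Light torque (under 0.15 N m) until the stop. If held while the arm swings, the cap turns relative to the arm unless the gripper turns with the arm.
- sharpener: Loose plain metal pencil sharpener, standing upright: cylinder 24 mm in diameter up to 24 mm, then tapering to 14 mm at its top, 34 mm tall; 45 g. Origin: centre of its underside, z up.
- eraser: White block eraser with a paper sleeve, 44 x 20 x 13 mm. Origin: centre of its underside. Bystander.
- teacup: White tea cup, 76 mm across the rim, 62 mm tall. Origin: centre of its underside. Bystander.
- ink: Small round closed ink pot, 48 mm in diameter, 62 mm tall. Origin: centre of its underside. Bystander.
There are look-alikes about, which are no part of the job. Of the things that look like the sharpener, the smaller one is meant.

How it is judged:
On the way, in this order (a step that is already met when the one before it is completed fails the run):
1. the sharpener lies in the jar, let go, while the cap is still off (horizontal distance between sharpener and jar below 0.026 m and z of sharpener in the frame of jar below 0.07 m and contact force between the fingers and sharpener below 0.1 N and value of joint swing above 0.5 rad), for 0.2 s.
2. the cap is swung over the mouth (value of joint swing below 0.06 rad), for 0.1 s.
At the end, for the whole second after the job is handed in: The sharpener rests inside the jar (origin within 26 mm of the jar's axis, below 70 mm), the arm is at its stop (swing under 0.06 rad), the cap is screwed home (cap under 0.15 rad from its stop), and eraser, teacup and ink pot are within 30 mm of where they were (horizontal distance between sharpener and jar below 0.026 m and z of sharpener in the frame of jar below 0.07 m and linear speed of sharpener below 0.02 m/s and value of joint swing below 0.06 rad and value of joint cap below 0.15 rad and distance of each of eraser, teacup, ink from where it was at the start of the episode below 0.03 m); the robot touches nothing.
It fails at once if the eraser, the teacup or the ink pot is pushed more than 30 mm or tipped over (distance of any of eraser, teacup, ink from where it was at the start of the episode above 0.03 m or angle between any of teacup, ink's own z axis and vertical above 0.6 rad).
It also fails if it takes over 72 s, if anything falls off the work surface, if the arm or the gripper's body presses on something with over 40 N, if the wrist force passes 120 N, or if a joint passes its speed limit or range.

## Working session

There is one attempt and no reset: what is moved stays moved. The work goes in short steps, Python scripts to look and compute and a tool call to move; the robot and the scene stay as the last step left them, time stands still between calls to the robot, and variables do not carry over. Pictures are saved under pics/ and viewed, at most 10 in all, crops included, and the job is handed in when it is done.

Besides the shell and the picture viewer there is one more tool, called in YAML: its name, and indented under it one key for each argument. drive_tool: Moves the arm, as the interface text tells. Its arguments: {"type":"object","properties":{"deltas":{"type":"array","items":{"type":"array","items":{"type":"array","items":{"type":"number","minimum":-1,"maximum":1}}}},"squeeze":{"type":"number"}},"required":["deltas"]}

```bash
mkdir -p pics; ls
cat > h.py <<'E'
import numpy as np, cv2
from scipy.spatial.transform import Rotation as R
from station import monitor, read_camera, camera_params, close_job, recognise
def att(p):
    a=np.array(p["attitude"]); return a if a.shape==(3,3) else R.from_quat(a).as_matrix()
def undist(p,uv):
    K=np.array([[p["fx"],0,p["cx"]],[0,p["fy"],p["cy"]],[0,0,1.]])
    return cv2.undistortPoints(np.array(uv,float).reshape(-1,1,2),K,np.array([p["k1"],0,0,0,0.]))[:,0]
def ray(p,uv):
    s=undist(p,uv); d=np.c_[s[:,0],-s[:,1],-np.ones(len(s))]
    return np.array(p["origin"]),d@att(p).T
def at_depth(p,uv,z): o,d=ray(p,uv); return o+d*np.reshape(z,(-1,1))
def at_z(p,uv,z): o,d=ray(p,uv); return o+d*((z-o[2])/d[:,2])[:,None]
E
python3 - <<'E'
from h import *
for c in("scene","top"):
    p=camera_params(c); print(p)
    im,d=read_camera(c); cv2.imwrite(f"pics/{c}0.png",im); np.save(f"{c}0.npy",d)
    for t in("jar","pivot","cap_grip","sharpener","eraser","teacup","ink"):
        for r in recognise(c,t):
            u,v=r["xy"]; z=d[int(v),int(u)]
            print(c,t,round(r["score"],2),np.round(r["xy"]),at_depth(p,[r["xy"]],z)[0].round(3) if z>0 else None)
print(monitor.sense())
E
```

```text
pics
{'fx': 594.6703045777945, 'fy': 594.6703045777945, 'cx': 329.0441266370982, 'cy': 244.85107932810354, 'k1': -0.03655760804965182, 'origin': array([ 1.22587437, -0.61113251,  0.85264287]), 'attitude': array([0.39559596, 0.15627753, 0.35130179, 0.83406728])}
scene jar 0.75 [331. 242.] [0.597 0.036 0.112]
scene pivot 0.59 [332. 242.] [0.598 0.039 0.111]
scene cap_grip 0.61 [346. 236.] [0.632 0.042 0.145]
scene sharpener 0.83 [236. 274.] [ 0.468 -0.107  0.033]
scene sharpener 0.7 [331. 244.] [0.6   0.033 0.111]
scene sharpener 0.48 [207. 287.] [ 0.458 -0.17   0.03 ]
scene teacup 0.85 [227. 419.] [ 0.713 -0.319  0.002]
scene teacup 0.71 [332. 239.] [0.588 0.048 0.109]
scene ink 0.77 [401. 198.] [0.534 0.337 0.04 ]
{'fx': 444.8922467326895, 'fy': 444.8922467326895, 'cx': 317.2056468525977, 'cy': 233.7398130854532, 'k1': -0.08386140572001502, 'origin': array([0.53612387, 0.03332282, 1.04888665]), 'attitude': array([-0.01440642,  0.02392925,  0.71151938, -0.70211111])}
top jar 0.75 [285. 251.] [0.552 0.094 0.012]
top pivot 0.94 [288. 246.] [0.564 0.087 0.015]
top cap_grip 0.8 [302. 222.
[... 350 characters left out ...]
rray([ 1.20481601,  0.53638211, -0.00443104,  1.53792396,  0.00259933,
        1.06727405, -0.0711783 ]), 'joint_velocities': array([ 0.00051324,  0.00197429, -0.00048294, -0.00049982, -0.00056417,
        0.00102087,  0.00173496]), 'effort': array([-3.73267710e-05, -5.70865953e+01,  9.89843868e-01, -2.51913178e+01,
       -5.62799186e-02,  1.06464280e-02, -8.40121199e-07]), 'position': array([ 0.19196707, -0.62099505,  0.22391783]), 'eef_rot': array([ 9.88781166e-01,  1.49371366e-01, -4.02899086e-06,  1.02616451e-05]), 'wrist_force': array([-0.20666435, -0.18174068, -0.91899314]), 'wrist_torque': array([0.00575811, 0.02924769, 0.02991318]), 'finger_force': 0.0, 'width': 0.08806025565476794}
```

Run:
```python
import cv2,numpy as np
t=cv2.imread("pics/top0.png"); s=cv2.imread("pics/scene0.png")
cv2.imwrite("pics/t1.png",cv2.resize(t[170:350,220:460],None,fx=3.3,fy=3.3,interpolation=cv2.INTER_CUBIC))
cv2.imwrite("pics/s1.png",cv2.resize(s[160:310,180:420],None,fx=3.3,fy=3.3,interpolation=cv2.INTER_CUBIC))
```

```text
(no output)
```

View pics/top0.png

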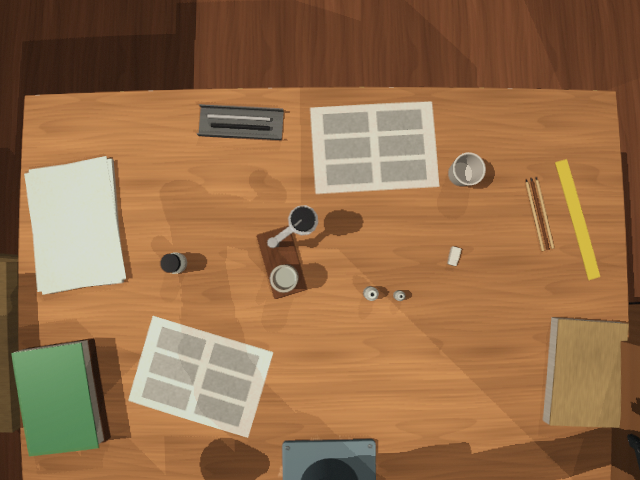

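View pics/t1.png

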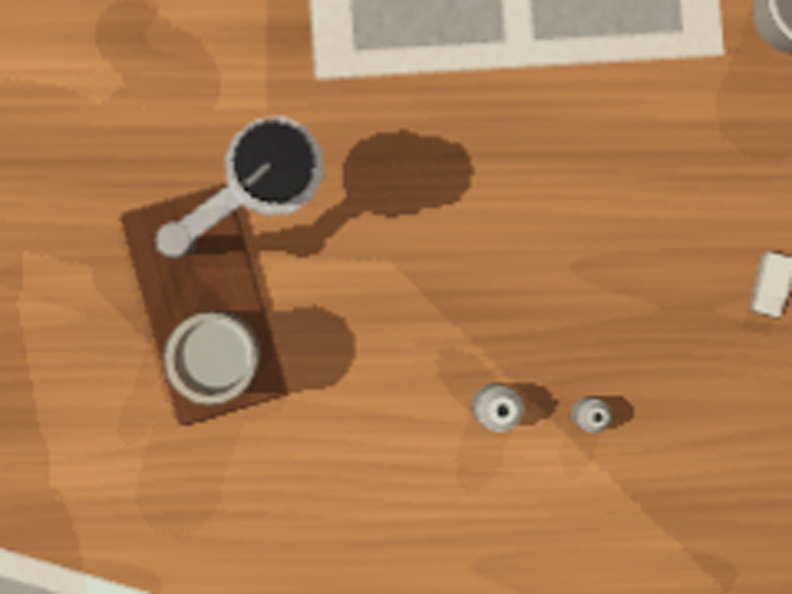

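View pics/s1.png

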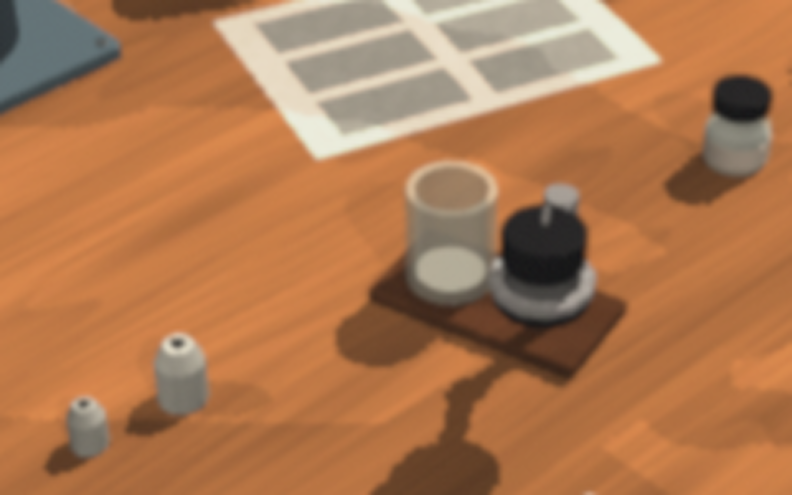

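There are two sharpener-like objects in the top view, one at (371,293) and one at (400,296). The one at (400,296) is clearly smaller in both enlarged crops, in the scene view at about (206,289), so it is the one meant. The jar mouth is at (284,278), the pivot at (273,243) and the cap at (303,220) in the top view.

Run:
```python
from h import *
def cloud(c):
    p=camera_params(c); d=np.load(f"{c}0.npy"); v,u=np.mgrid[0:480,0:640]
    uv=np.c_[u.ravel(),v.ravel()]; return at_depth(p,uv,d.ravel()).reshape(480,640,3),d
def circ(P):  # min enclosing circle
    return cv2.minEnclosingCircle(P[:,:2].astype(np.float32))
for c in("top","scene"):
    X,d=cloud(c)
    def sel(cx,cy,r,z0,z1):
        m=(np.hypot(X[...,0]-cx,X[...,1]-cy)<r)&(X[...,2]>z0)&(X[...,2]<z1)&(d>0); return X[m]
    for n,a in dict(sharp=(.452,-.164,.03,.008,.05),big=(.465,-.1,.03,.008,.06),rim=(.49,.11,.045,.078,.097),
        pivot=(.56,.128,.02,.1,.125),cap=(.615,.05,.04,.135,.16),ring=(.615,.05,.05,.1,.122)).items():
        P=sel(*a)
        if len(P)>4: print(c,n,len(P),P.mean(0).round(4),np.round(circ(P)[0],4),round(circ(P)[1],4),np.percentile(P[:,2],[5,95]).round(4))
p=camera_params("top")
for n,uv,z in(("sharp",[399.9,296],.03),("rim",[284.2,278.5],.087),("pivot",[272.7,242.7],.113),("cap",[303,220.3],.147)): print(n,at_z(p,[uv],z)[0].round(4))
```

```text
top sharp 95 [ 0.4471 -0.1662  0.0291] [ 0.4467 -0.1679] 0.012 [0.0156 0.0364]
top big 170 [ 0.4545 -0.1005  0.0399] [ 0.4533 -0.1024] 0.0162 [0.0206 0.0485]
top rim 217 [0.493  0.0956 0.0872] [0.4936 0.0939] 0.03 [0.0828 0.0901]
top pivot 51 [0.5685 0.1173 0.114 ] [0.5685 0.1167] 0.0098 [0.1113 0.1161]
top cap 488 [0.6167 0.0498 0.1477] [0.6172 0.0501] 0.0257 [0.1449 0.1507]
top ring 265 [0.6064 0.0571 0.1117] [0.6098 0.0569] 0.0413 [0.1086 0.1148]
scene sharp 158 [ 0.4517 -0.1698  0.0239] [ 0.4491 -0.1688] 0.0127 [0.0099 0.0347]
scene big 284 [ 0.4605 -0.1041  0.0312] [ 0.4565 -0.1012] 0.0167 [0.0117 0.0472]
scene rim 290 [0.4959 0.0948 0.0844] [0.4945 0.0968] 0.0316 [0.0786 0.0892]
scene pivot 42 [0.5695 0.119  0.1124] [0.5702 0.1188] 0.0109 [0.1063 0.1161]
scene cap 451 [0.6216 0.0487 0.1455] [0.6173 0.0515] 0.0278 [0.1372 0.1492]
scene ring 335 [0.6284 0.0413 0.1108] [0.6188 0.0505] 0.0327 [0.1031 0.1177]
sharp [ 0.446  -0.1684  0.03  ]
rim [0.4926 0.0924 0.087 ]
pivot [0.5692 0.1143 0.113 ]
cap [0.6127 0.0493 0.147 ]
```

drive_tool:
  deltas:
    - [[1,0.04,0.04,0,0,0,0],[1,0.08,0.08,0,0,0,0],[1,0.12,0.12,0,0,0,0],[1,0.15,0.17,0,0,0,0],[1,0.18,0.22,0,0,0,0],[1,0.2,0.26,0,0,0,0],[1,0.2,0.3,0,0,0,0],[1,0.2,0.3,0,0,0,0.02]]

```text
clock: 1.6
position: [0.3939, -0.3157, 0.2241]
eef_rot: [0.977, 0.215, 0.0, -0.001]
wrist_force: [-0.3, -0.4, 1.3]
width: 0.088
finger_force: 0.0
```

drive_tool:
  deltas:
    - [[0.5,0.03,0.04,0,0,0,0.02],[0.5,0.055,0.08,0,0,0,0.04],[0.5,0.055,0.12,-0.03,0,0,0.06],[0.5,0.055,0.15,-0.06,0,0,0.08],[0.5,0.055,0.15,-0.1,0,0,0.08],[0.5,0.055,0.15,-0.12,0,0,0.08],[0.5,0.055,0.15,-0.12,0,0,0.08],[0.5,0.055,0.15,-0.12,0,0,0.08]]

```text
clock: 2.4
position: [0.4473, -0.1712, 0.1044]
eef_rot: [0.894, 0.447, 0.0, 0.0]
wrist_force: [-0.3, -0.4, 0.1]
width: 0.044
finger_force: 0.0
```

Run:
```python
from h import *
s=monitor.sense(); print(s["position"],s["joint_positions"].round(2),R.from_quat(s["eef_rot"]).as_matrix()[:,1])
```

```text
[ 0.44732092 -0.17119844  0.10443065] [ 0.5   0.45 -0.28  2.06  0.2   0.66 -0.55] [ 8.00376212e-01 -5.99498003e-01  2.50765883e-04]
```

drive_tool:
  deltas:
    - [[0.5,0.001,0.003,-0.03,0,0,0],[0.5,0.001,0.003,-0.06,0,0,0],[0.5,0.001,0.003,-0.074,0,0,0],[0.5,0.001,0.003,-0.074,0,0,0],[0,0.001,0.003,-0.074,0,0,0],[0,0.001,0.003,-0.074,0,0,0],[0,0.001,0.003,-0.074,0,0,0],[0,0.001,0.003,-0.074,0,0,0]]
  squeeze: 15

```text
clock: 3.2
position: [0.4485, -0.1683, 0.0307]
eef_rot: [0.894, 0.448, 0.0, 0.001]
wrist_force: [-0.3, -0.3, -0.4]
width: 0.0141
finger_force: 0.0
```

drive_tool:
  deltas:
    - [[0,0,0,0,0,0,0]]

```text
clock: 3.3
position: [0.4482, -0.1682, 0.0303]
eef_rot: [0.894, 0.448, 0.0, 0.0]
wrist_force: [-0.6, -0.3, -0.5]
width: 0.0067
finger_force: 0.0
```

Run:
```python
from h import *
im,d=read_camera("scene"); cv2.imwrite("pics/s2.png",cv2.resize(im[200:350,130:330],None,fx=4,fy=4))
s=monitor.sense(); print(s["width"],s["finger_force"])
```

```text
0.0025513087905918407 0.0
```

View pics/s2.png

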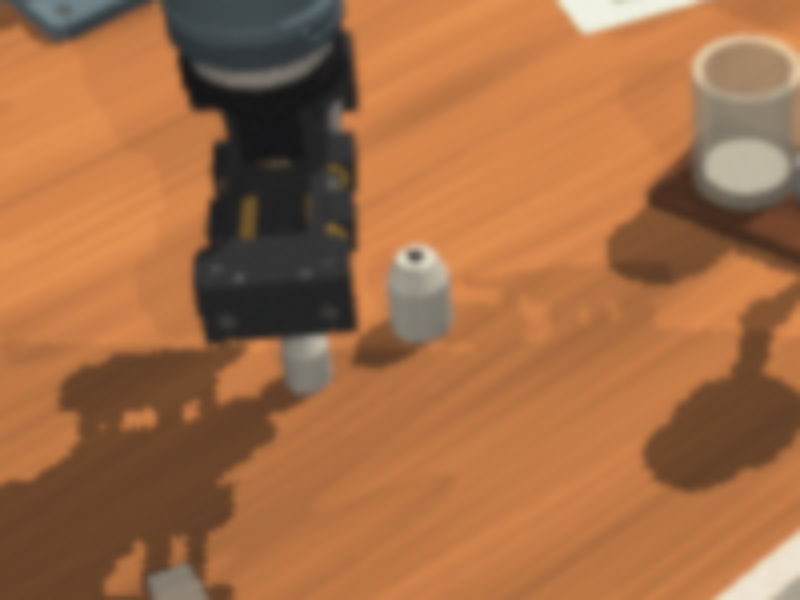

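Run:
```python
from h import *
im,d=read_camera("scene");p=camera_params("scene")
for u,v in [(130+x/4,200+y/4) for x,y in((280,320),(280,250),(215,320),(345,320),(307,350),(307,380),(250,215),(340,150))]:
    print((u,v),at_depth(p,[[u,v]],d[int(v),int(u)])[0].round(3))
im,d=read_camera("top"); cv2.imwrite("pics/t2.png",cv2.resize(im[220:370,320:480],None,fx=4,fy=4))
s=monitor.sense(); print(s["width"],s["position"],s["wrist_force"])
```

```text
(200.0, 280.0) [ 0.519 -0.218  0.122]
(200.0, 262.5) [ 0.508 -0.206  0.149]
(183.75, 280.0) [ 0.5   -0.239  0.122]
(216.25, 280.0) [ 0.536 -0.195  0.118]
(206.75, 287.5) [ 0.456 -0.171  0.028]
(206.75, 295.0) [ 0.457 -0.174  0.01 ]
(192.5, 253.75) [ 0.47  -0.197  0.141]
(215.0, 237.5) [ 0.451 -0.133  0.132]
0.0005753661047211285 [ 0.44800281 -0.16798869  0.0300051 ] [-0.16542244  0.08075619 -0.02736589]
```

View pics/t2.png

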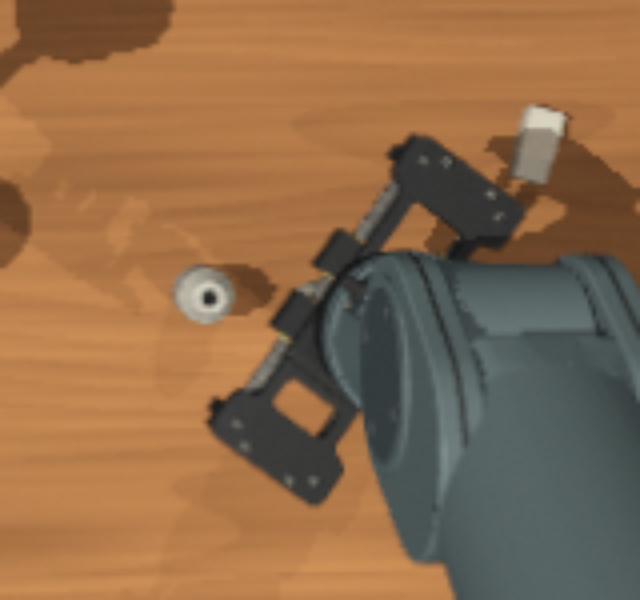

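Run:
```python
from h import *
im,d=read_camera("top");p=camera_params("top")
for n,x,y in(("blkA",335,250),("blkA_",340,240),("blkB",295,310),("plate1",460,190),("plate1c",500,235),("plate2",240,420),("plate2b",310,490),("rail",375,215),("wrist",345,310),("between",315,282)):
    u,v=320+x/4,220+y/4
    print(n,at_depth(p,[[u,v]],d[int(v),int(u)])[0].round(3))
# height map near sharpener from scene
im,d=read_camera("scene");p=camera_params("scene")
v,u=np.mgrid[270:300:3,196:220:3]
X=at_depth(p,np.c_[u.ravel(),v.ravel()],d[v,u].ravel()).reshape(v.shape+(3,)); print((X[...,2]*1000).astype(int))
```

```text
blkA [ 0.483 -0.157  0.131]
blkA_ [ 0.488 -0.159  0.134]
blkB [ 0.452 -0.135  0.132]
plate1 [ 0.513 -0.217  0.153]
plate1c [ 0.49  -0.237  0.153]
plate2 [ 0.4   -0.103  0.154]
plate2b [ 0.363 -0.138  0.152]
rail [ 0.5   -0.179  0.127]
wrist [ 0.465 -0.131  0.277]
between [ 0.457 -0.17   0.009]
[[151 150 149 150 150 150 148 146]
 [144 143 143 144 141 138 139 138]
 [135 137 133 133 132 124 126 125]
 [124 123 121 119 119 116 117 118]
 [114 114 115 114 114 110 113 109]
 [  0   0  30  32  30  22   0   0]
 [  1   0  24  29  25  22   0   0]
 [ -1   0  16  19  18  13  -2   0]
 [  2   0   6  13   9   9   0   1]
 [  0   0   0   0   4   0   0   0]]
```

drive_tool:
  deltas:
    - [[0.8,0,0,0.03,0,0,0],[0.8,0,0,0.06,0,0,0.02],[0.8,0,0,0.1,0,0,0.04],[0.8,0,0,0.12,0,0,0.06],[0.8,0,0,0.12,0,0,0.08],[0.8,0,0,0.12,0,0,0.1],[0.8,0,0,0.12,0,0,0.12],[0.8,0,0,0.12,0,0,0.14]]

```text
clock: 4.35
position: [0.4478, -0.168, 0.1499]
eef_rot: [0.617, 0.787, -0.0, -0.0]
wrist_force: [0.1, 0.2, 0.6]
width: 0.0623
finger_force: 0.0
```

Run:
```python
from h import *
s=monitor.sense(); print(s["width"],s["position"],R.from_quat(s["eef_rot"]).as_matrix()[:,1].round(2),s["joint_positions"].round(2))
im,d=read_camera("scene");p=camera_params("scene"); np.save("s3.npy",d)
cv2.imwrite("pics/s3.png",cv2.resize(im[150:310,130:330],None,fx=3.7,fy=3.7))
```

```text
0.062323165362673356 [ 0.44776984 -0.16802299  0.14990782] [ 0.97  0.24 -0.  ] [ 0.7   0.41 -0.53  2.02  0.29  0.79  0.25]
```

View pics/s3.png

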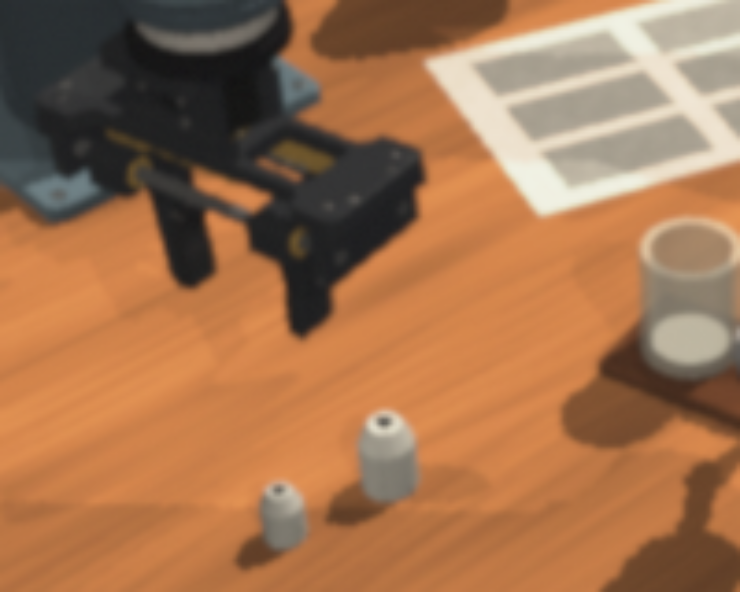

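The fingers closed above the untouched sharpener. The small one still stands at (206,289), with the large one at (234,274). Next I'll measure the true fingertip height from the tips at (212,238) and (181,225).

Run:
```python
from h import *
p=camera_params("scene"); d=np.load("s3.npy")
for u,v in((212,237),(212,233),(210,238),(207,225),(215,228),(181,224),(181,220),(178,215),(186,223)): print(u,v,at_depth(p,[[u,v]],d[v,u])[0].round(4))
v,u=np.mgrid[0:480,0:640]; X=at_depth(p,np.c_[u.ravel(),v.ravel()],d.ravel())
m=(np.hypot(X[:,0]-.448,X[:,1]+.168)<.08)&(X[:,2]>.07)&(X[:,2]<.4)&(d.ravel()>0); P=X[m]
print(np.percentile(P[:,2],[0.5,1,2,5,10]).round(4))
L=P[(P[:,2]<np.percentile(P[:,2],1)+.03)]; 
for g in(L[L[:,0]>.448],L[L[:,0]<.448]): print(len(g), g.mean(0).round(4),g.min(0).round(4),g.max(0).round(4))
```

```text
212 237 [ 0.4912 -0.164   0.1741]
212 233 [ 0.4937 -0.1644  0.185 ]
210 238 [ 0.4898 -0.1676  0.1729]
207 225 [ 0.4828 -0.1657  0.1977]
215 228 [ 0.4936 -0.1567  0.1922]
181 224 [ 0.4185 -0.1818  0.1726]
181 220 [ 0.4194 -0.1809  0.1819]
178 215 [ 0.4138 -0.1821  0.1911]
186 223 [ 0.4162 -0.17    0.1674]
[0.1682 0.171  0.1762 0.1892 0.2167]
162 [ 0.491  -0.1615  0.1833] [ 0.4797 -0.1678  0.1643] [ 0.4987 -0.147   0.201 ]
205 [ 0.4156 -0.1784  0.183 ] [ 0.4034 -0.188   0.1636] [ 0.4219 -0.1628  0.201 ]
```

The fingertips are really at z≈0.167, but the reported pose implies 0.128. So reported z is about 39 mm too low, while x and y agree. I'll correct for this in all heights.

drive_tool:
  deltas:
    - [[0.5,0,0,-0.04,0,0,0],[0.5,0,0,-0.08,0,0,0],[0.5,0,0,-0.12,0,0,0],[0.5,0,0,-0.14,0,0,0],[0.5,0,0,-0.15,0,0,0],[0.5,0,0,-0.156,0,0,0],[0,0,0,-0.156,0,0,0],[0,0,0,-0.156,0,0,0]]

```text
clock: 5.2
position: [0.4487, -0.1683, -0.0052]
eef_rot: [0.619, 0.786, 0.0, 0.001]
wrist_force: [-0.8, -0.8, 0.5]
width: 0.0301
finger_force: 0.1
```

drive_tool:
  deltas:
    - [[0,0,0,0,0,0,0],[0,0,0,0,0,0,0],[0,0,0,0,0,0,0]]

```text
clock: 5.5
position: [0.4487, -0.1684, -0.0052]
eef_rot: [0.619, 0.786, 0.0, 0.001]
wrist_force: [-0.5, 0.8, 6.4]
width: 0.0231
finger_force: 15.0
```

drive_tool:
  deltas:
    - [[0,0,0,0.04,0,0,0],[0,0,0,0.08,0,0,0],[0,0,0.03,0.12,0,0,0],[0,0.01,0.075,0.13,0,0,0],[0,0.02,0.12,0.13,0,0,0],[0,0.03,0.165,0.13,0,0,0],[0,0.04,0.21,0.13,0,0,0],[0,0.045,0.25,0.13,0,0,0]]

```text
clock: 6.3
position: [0.4935, 0.0844, 0.1244]
eef_rot: [0.618, 0.786, 0.001, 0.0]
wrist_force: [0.4, -0.6, -0.4]
width: 0.0232
finger_force: 15.0
```

drive_tool:
  deltas:
    - [[0,0,0.013,0,0,0,0],[0,0,0.013,0,0,0,0],[0,0,0.013,0,0,0,0]]

```text
clock: 6.6
position: [0.4926, 0.0934, 0.1237]
eef_rot: [0.619, 0.785, -0.001, 0.0]
wrist_force: [-0.5, -0.2, -1.1]
width: 0.0234
finger_force: 15.0
```

Run:
```python
from h import *
s=monitor.sense(); print(s["width"],s["position"],R.from_quat(s["eef_rot"]).as_matrix()[:,1].round(2),s["joint_positions"].round(2))
im,d=read_camera("scene")
cv2.imwrite("pics/s4.png",cv2.resize(im[120:300,230:430],None,fx=3.3,fy=3.3))
```

```text
0.02335107571476187 [0.49263865 0.09335531 0.12370575] [ 0.97  0.23 -0.  ] [ 0.16  0.49 -0.55  1.98  0.36  0.77 -0.37]
```

View pics/s4.png

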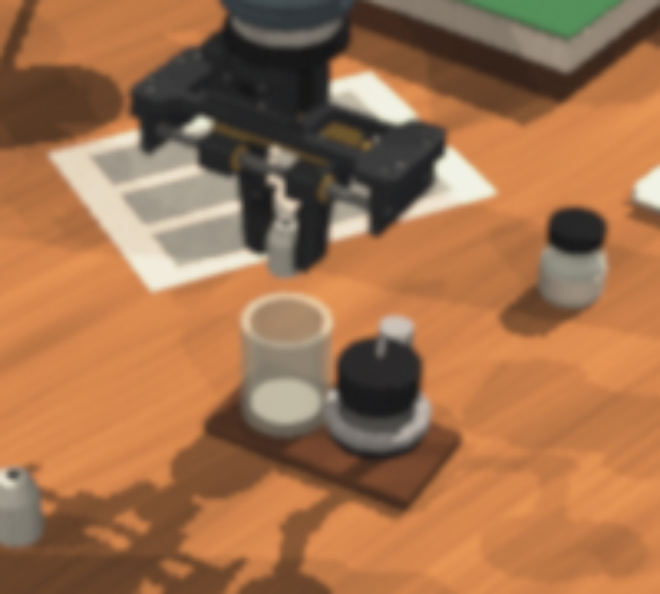

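The small sharpener is held at about (282,250) in the crop, directly above the jar mouth at (287,320). Now I'll lower it and release.

drive_tool:
  deltas:
    - [[0,0.001,0.001,-0.02,0,0,0],[0,0.001,0.001,-0.04,0,0,0],[0,0.001,0.001,-0.045,0,0,0],[0,0.001,0.001,-0.045,0,0,0],[0.5,0.001,0.001,-0.045,0,0,0],[0.5,0.001,0.001,-0.045,0,0,0],[0.5,0.001,0.001,-0.045,0,0,0],[0.5,0.001,0.001,-0.045,0,0,0]]

```text
clock: 7.45
position: [0.4943, 0.096, 0.0794]
eef_rot: [0.619, 0.786, 0.0, 0.0]
wrist_force: [1.5, 0.2, -0.5]
width: 0.0442
finger_force: 0.0
```

drive_tool:
  deltas:
    - [[0.5,0,0,0.04,0,0,0],[0.7,0,0,0.09,0,0,0],[0.8,0,0,0.13,0,0,0],[0.8,0.02,-0.02,0.14,0,0,0],[0.8,0.05,-0.03,0.14,0,0,0],[0.8,0.09,-0.04,0.14,0,0,0],[0.8,0.12,-0.04,0.14,0,0,0],[0.8,0.123,-0.044,0.14,0,0,0]]

```text
clock: 8.25
position: [0.6197, 0.0519, 0.2187]
eef_rot: [0.619, 0.785, 0.001, 0.0]
wrist_force: [-0.0, 0.8, -0.6]
width: 0.0705
finger_force: 0.0
```

Run:
```python
from h import *
s=monitor.sense(); print(s["position"],R.from_quat(s["eef_rot"]).as_matrix()[:,1].round(3),s["joint_positions"].round(2))
im,d=read_camera("scene"); p=camera_params("scene")
print([(r["score"],r["xy"]) for r in recognise("scene","sharpener")])
cv2.imwrite("pics/s5.png",cv2.resize(im[170:280,270:380],None,fx=4,fy=4))
```

```text
[0.6196514  0.05190877 0.21873797] [0.972 0.234 0.002] [ 0.23  0.55 -0.55  1.6   0.32  1.08 -0.17]
[(0.91, [234.9, 271.0])]
```

View pics/s5.png

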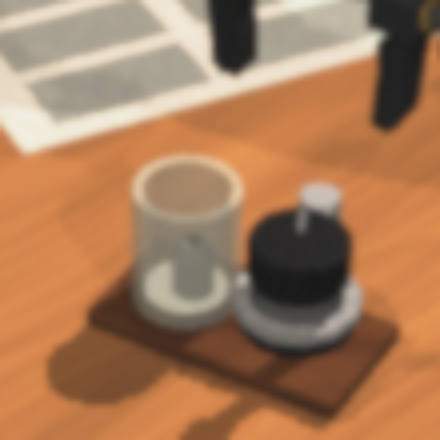

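The sharpener stands inside the jar at crop (195,265), and the cap head is free at (300,255). Next, grip the cap head.

drive_tool:
  deltas:
    - [[0.85,-0.003,-0.001,-0.03,0,0,0],[0.85,-0.003,-0.001,-0.06,0,0,0],[0.85,-0.003,-0.001,-0.09,0,0,0],[0.85,-0.003,-0.001,-0.104,0,0,0],[0.85,-0.003,-0.001,-0.108,0,0,0],[0.4,-0.003,-0.001,-0.108,0,0,0],[0.4,-0.003,-0.001,-0.108,0,0,0],[0.4,-0.003,-0.001,-0.108,0,0,0]]
  squeeze: 25

```text
clock: 9.15
position: [0.6148, 0.0512, 0.1123]
eef_rot: [0.619, 0.786, 0.001, 0.001]
wrist_force: [0.5, 0.3, -0.9]
width: 0.0533
finger_force: 0.0
```

Run:
```python
from h import *
s=monitor.sense(); print(s["position"],s["width"],s["finger_force"],s["wrist_force"].round(1))
# arc table: swing by 8 deg/row about pivot, relative to cap pos at -54.5deg
pv=np.array([.5695,.117]); c0=np.array([.617,.0505]); v=c0-pv
print(np.linalg.norm(v))
for k in range(1,16):
    a=-np.radians(7.2*k); Rm=np.array([[np.cos(a),-np.sin(a)],[np.sin(a),np.cos(a)]]); print(k,round(-.02*k,3),(Rm@v-v).round(4))
```

```text
[0.6148365  0.05121463 0.11230497] 0.05330086084336033 0.0 [ 0.5  0.3 -0.9]
0.08172209003690495
1 -0.02 [-0.0087 -0.0054]
2 -0.04 [-0.018  -0.0097]
3 -0.06 [-0.0278 -0.0128]
4 -0.08 [-0.0379 -0.0147]
5 -0.1 [-0.0482 -0.0152]
6 -0.12 [-0.0584 -0.0145]
7 -0.14 [-0.0685 -0.0125]
8 -0.16 [-0.0782 -0.0092]
9 -0.18 [-0.0874 -0.0048]
10 -0.2 [-0.0961  0.0008]
11 -0.22 [-0.1039  0.0074]
12 -0.24 [-0.1109  0.0149]
13 -0.26 [-0.1169  0.0233]
14 -0.28 [-0.1217  0.0323]
15 -0.3 [-0.1254  0.0419]
```

drive_tool:
  deltas:
    - [[0.4,0,0,0,0,0,0],[0.4,0,0,0,0,0,0],[0.4,0,0,0,0,0,0]]

```text
clock: 9.45
position: [0.6151, 0.051, 0.112]
eef_rot: [0.619, 0.786, 0.001, 0.001]
wrist_force: [1.0, -0.1, 6.3]
width: 0.0494
finger_force: 25.0
```

drive_tool:
  deltas:
    - [[0.4,-0.0085,-0.0053,0,0,0,-0.02],[0.4,-0.0176,-0.0095,0,0,0,-0.04],[0.4,-0.0176,-0.0095,0,0,0,-0.04]]

```text
clock: 9.75
position: [0.5965, 0.0413, 0.1119]
eef_rot: [0.714, 0.701, 0.0, 0.001]
wrist_force: [-0.2, -0.9, 6.1]
width: 0.0496
finger_force: 25.0
```

drive_tool:
  deltas:
    - [[0.4,-0.0096,-0.003,0,0,0,-0.02],[0.4,-0.0195,-0.0049,0,0,0,-0.04],[0.4,-0.0296,-0.0054,0,0,0,-0.06],[0.4,-0.0396,-0.0047,0,0,0,-0.08],[0.4,-0.0495,-0.0028,0,0,0,-0.1],[0.4,-0.059,0.0005,0,0,0,-0.12],[0.4,-0.0681,0.0048,0,0,0,-0.14],[0.4,-0.0681,0.0048,0,0,0,-0.14]]

```text
clock: 10.55
position: [0.5284, 0.0475, 0.1119]
eef_rot: [0.944, 0.331, 0.001, 0.0]
wrist_force: [0.4, 1.4, 5.9]
width: 0.0494
finger_force: 25.0
```

Run:
```python
from h import *
s=monitor.sense(); print(s["position"],s["joint_positions"].round(2),s["wrist_torque"].round(2))
im,d=read_camera("scene");cv2.imwrite("pics/s6.png",cv2.resize(im[170:280,270:380],None,fx=4,fy=4))
```

```text
[0.5284182  0.04753982 0.11192429] [ 0.02  0.5  -0.25  1.93  0.18  0.73 -1.23] [ 0.22 -0.03 -0.09]
```

drive_tool:
  deltas:
    - [[0.4,-0.0085,0.0055,0,0,0,-0.02],[0.4,-0.0161,0.012,0,0,0,-0.04],[0.4,-0.023,0.0193,0,0,0,-0.06],[0.4,-0.0289,0.0275,0,0,0,-0.08],[0.4,-0.0336,0.0364,0,0,0,-0.1],[0.4,-0.036,0.042,0,0,0,-0.11],[0.4,-0.036,0.042,0,0,0,-0.11]]

```text
clock: 11.3
position: [0.4936, 0.0897, 0.1119]
eef_rot: [1.0, -0.007, 0.002, -0.001]
wrist_force: [1.6, 1.6, 5.6]
width: 0.0495
finger_force: 25.0
```

drive_tool:
  deltas:
    - [[0.4,-0.0008,0.003,0,0,0,-0.005],[0.4,-0.0014,0.005,0,0,0,-0.01],[0.4,-0.0014,0.005,0,0,0,-0.01],[0.4,-0.0014,0.005,0,0,0,-0.01]]

```text
clock: 11.7
position: [0.4923, 0.094, 0.1119]
eef_rot: [0.999, -0.038, 0.001, -0.001]
wrist_force: [2.7, 0.2, 6.6]
width: 0.0495
finger_force: 25.0
```

drive_tool:
  deltas:
    - [[0.4,-0.0006,0.002,0,0,0,0],[0.4,-0.0012,0.004,0,0,0,0],[0.4,-0.0012,0.004,0,0,0,0]]

```text
clock: 12.0
position: [0.4918, 0.0955, 0.1119]
eef_rot: [0.999, -0.039, 0.002, 0.001]
wrist_force: [3.7, -5.4, 6.7]
width: 0.0497
finger_force: 25.0
```

Run:
```python
from h import *
s=monitor.sense(); print(s["position"],s["joint_positions"].round(2),s["wrist_torque"].round(2),R.from_quat(s["eef_rot"]).as_matrix()[:,1].round(3))
```

```text
[0.49177762 0.09552542 0.11191607] [-0.22  0.45 -0.07  2.01  0.06  0.68 -1.98] [-1.36 -0.73  0.  ] [-0.079 -0.997  0.001]
```

drive_tool:
  deltas:
    - [[0.4,0,0,-0.0003,0,0,-0.02],[0.4,0,0,-0.0006,0,0,-0.04],[0.4,0,-0.001,-0.0009,0,0,-0.06],[0.4,0,-0.001,-0.0012,0,0,-0.075],[0.4,0,-0.001,-0.0012,0,0,-0.075],[0.8,0,-0.001,-0.0012,0,0,-0.075],[0.8,0,-0.001,-0.0012,0,0,-0.075],[0.8,0,-0.001,-0.0012,0,0,-0.075]]

```text
clock: 12.8
position: [0.4889, 0.0966, 0.1094]
eef_rot: [0.963, -0.27, -0.001, 0.0]
wrist_force: [-0.5, 1.0, 0.1]
width: 0.0697
finger_force: 0.0
```

drive_tool:
  deltas:
    - [[0.8,0,0,0.01,0,0,0.02],[0.8,0,0,0.02,0,0,0.04],[0.8,0,0,0.02,0,0,0.06],[0.8,0,0,0.02,0,0,0.08],[0.8,0,0,0.02,0,0,0.1],[0.8,0,0,0.02,0,0,0.12],[0.8,0,0,0.02,0,0,0.14],[0.8,0,0,0.02,0,0,0.16]]

```text
clock: 13.6
position: [0.4891, 0.0965, 0.1294]
eef_rot: [0.973, 0.229, -0.001, -0.0]
wrist_force: [0.1, -0.1, 0.6]
width: 0.0705
finger_force: 0.0
```

drive_tool:
  deltas:
    - [[0.8,0,0,0,0,0,0.02],[0.8,0,0,0,0,0,0.04],[0.8,0,0,0,0,0,0.06],[0.8,0,0,0,0,0,0.08],[0.8,0,0,0,0,0,0.1],[0.8,0,0,0,0,0,0.12],[0.8,0,0,0,0,0,0.14],[0.8,0,0,0,0,0,0.16]]

```text
clock: 14.4
position: [0.4891, 0.0964, 0.1294]
eef_rot: [0.743, 0.67, -0.0, -0.0]
wrist_force: [0.3, 0.2, 0.8]
width: 0.0705
finger_force: 0.0
```

drive_tool:
  deltas:
    - [[0.8,0,0,0,0,0,0.02],[0.8,0,0,0,0,0,0.04],[0.8,0,0,0,0,0,0.06],[0.8,0,0,0,0,0,0.08],[0.8,0,0,0,0,0,0.1],[0.8,0,0,0,0,0,0.12],[0.8,0,0,0,0,0,0.14],[0.8,0,0,0,0,0,0.16]]

```text
clock: 15.2
position: [0.4891, 0.0963, 0.1295]
eef_rot: [0.328, 0.945, -0.0, -0.0]
wrist_force: [0.0, 0.2, 0.4]
width: 0.0707
finger_force: 0.0
```

Run:
```python
from h import *
s=monitor.sense(); print(s["position"],s["joint_positions"].round(2),s["wrist_force"].round(2),R.from_quat(s["eef_rot"]).as_matrix()[:,1].round(3))
im,d=read_camera("scene");cv2.imwrite("pics/s7.png",cv2.resize(im[140:280,250:390],None,fx=4,fy=4))
```

```text
[0.48914315 0.09633408 0.12946317] [ 0.25  0.51 -0.68  1.98  0.44  0.8   0.23] [0.05 0.16 0.45] [ 0.62   0.785 -0.001]
```

View pics/s7.png

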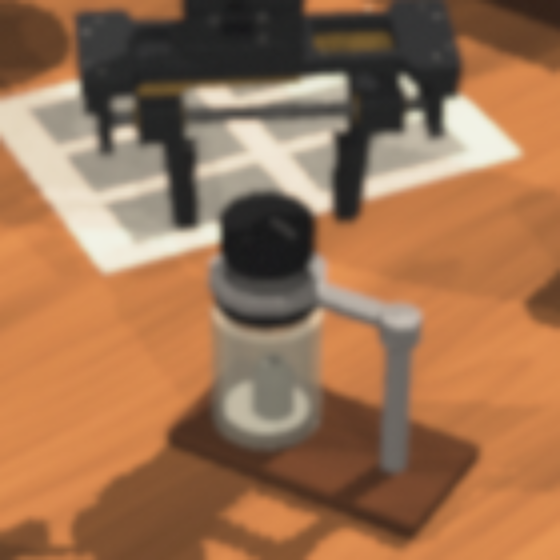

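drive_tool:
  deltas:
    - [[0.8,0.003,-0.001,0,0,0,0.02],[0.8,0.003,-0.001,0,0,0,0.04],[0.8,0.003,-0.001,0,0,0,0.06],[0.8,0.003,-0.001,0,0,0,0.08],[0.8,0.003,-0.001,0,0,0,0.1],[0.8,0.003,-0.001,0,0,0,0.12],[0.8,0.003,-0.001,-0.01,0,0,0.14],[0.8,0.003,-0.001,-0.02,0,0,0.16]]

```text
clock: 16.05
position: [0.4925, 0.0953, 0.1095]
eef_rot: [-0.166, 0.986, -0.0, 0.0]
wrist_force: [0.2, -0.5, 0.6]
width: 0.0702
finger_force: 0.0
```

drive_tool:
  deltas:
    - [[0.4,0,0,0,0,0,0],[0.4,0,0,0,0,0,0],[0.4,0,0,0,0,0,0],[0.4,0,0,0,0,0,0],[0.4,0,0,0,0,0,0]]

```text
clock: 16.55
position: [0.4928, 0.0954, 0.1101]
eef_rot: [-0.164, 0.986, -0.0, 0.0]
wrist_force: [-0.0, 1.1, 0.2]
width: 0.0492
finger_force: 25.0
```

Run:
```python
from h import *
s=monitor.sense(); print(s["position"],s["joint_positions"].round(2),s["wrist_force"].round(2),s["wrist_torque"].round(2),s["width"],s["finger_force"],R.from_quat(s["eef_rot"]).as_matrix()[:,1].round(3))
```

```text
[0.49282339 0.09538121 0.11006609] [ 0.4   0.62 -0.88  1.98  0.65  0.85  1.06] [-0.01  1.06  0.21] [ 0.15 -0.09 -0.05] 0.0491882805112217 24.999613389372826 [-0.324  0.946 -0.   ]
```

drive_tool:
  deltas:
    - [[0.4,0,0,-0.0003,0,0,-0.02],[0.4,0,0,-0.0006,0,0,-0.04],[0.4,0,0,-0.0009,0,0,-0.06],[0.4,0,0,-0.0013,0,0,-0.08],[0.4,0,0,-0.0016,0,0,-0.1],[0.4,0,0,-0.0019,0,0,-0.12],[0.4,0,0,-0.0022,0,0,-0.14],[0.4,0,0,-0.0025,0,0,-0.16]]

```text
clock: 17.35
position: [0.4928, 0.0948, 0.1075]
eef_rot: [0.333, 0.943, -0.0, 0.0]
wrist_force: [-0.2, -1.6, 1.4]
width: 0.0494
finger_force: 25.0
```

drive_tool:
  deltas:
    - [[0.4,0,0,-0.0003,0,0,-0.02],[0.4,0,0,-0.0006,0,0,-0.04],[0.4,0,0,-0.0009,0,0,-0.06],[0.4,0,0,-0.0013,0,0,-0.08],[0.4,0,0,-0.0016,0,0,-0.1],[0.4,0,0,-0.0019,0,0,-0.12],[0.4,0,0,-0.0022,0,0,-0.14],[0.4,0,0,-0.0025,0,0,-0.16]]

```text
clock: 18.15
position: [0.4923, 0.0946, 0.105]
eef_rot: [0.746, 0.666, -0.001, 0.0]
wrist_force: [-2.3, -2.0, 2.2]
width: 0.0496
finger_force: 25.0
```

Run:
```python
from h import *
s=monitor.sense(); print(s["position"],s["joint_positions"].round(2),s["wrist_force"].round(2),s["wrist_torque"].round(2),R.from_quat(s["eef_rot"]).as_matrix()[:,1].round(3))
```

```text
[0.49227414 0.09460345 0.10495371] [ 0.04  0.5  -0.4   2.    0.29  0.7  -0.65] [-2.33 -2.02  2.25] [-0.5   0.25  0.08] [ 0.993 -0.114 -0.   ]
```

drive_tool:
  deltas:
    - [[0.4,0,0,-0.0003,0,0,-0.02],[0.4,0,0,-0.0006,0,0,-0.04],[0.4,0,0,-0.0009,0,0,-0.06],[0.4,0,0,-0.0013,0,0,-0.08],[0.4,0,0,-0.0016,0,0,-0.1],[0.4,0,0,-0.0019,0,0,-0.12],[0.4,0,0,-0.0019,0,0,-0.12]]

```text
clock: 18.85
position: [0.4919, 0.0948, 0.103]
eef_rot: [0.938, 0.346, -0.001, 0.0]
wrist_force: [-2.8, -2.8, 5.5]
width: 0.0496
finger_force: 25.0
```

Run:
```python
from h import *
s=monitor.sense(); print(s["position"],s["joint_positions"].round(2),s["wrist_force"].round(2),s["wrist_torque"].round(2),s["eef_rot"].round(4))
```

```text
[0.49192974 0.09480788 0.10299124] [-0.11  0.48 -0.21  2.01  0.16  0.67 -1.28] [-2.83 -2.81  5.46] [-0.56  0.66 -0.07] [ 9.381e-01  3.464e-01 -8.000e-04  5.000e-04]
```

drive_tool:
  deltas:
    - [[0.4,0,0,-0.0002,0,0,-0.015],[0.4,0,0,-0.0004,0,0,-0.03],[0.4,0,0,-0.0004,0,0,-0.03]]

```text
clock: 19.15
position: [0.4936, 0.0959, 0.103]
eef_rot: [0.966, 0.258, 0.001, -0.0]
wrist_force: [1.9, -0.7, 2.1]
width: 0.0494
finger_force: 25.0
```

Run:
```python
from h import *
s=monitor.sense(); print(s["position"],s["joint_positions"].round(2),s["wrist_force"].round(2),s["wrist_torque"].round(2),s["eef_rot"].round(4))
```

```text
[0.49363232 0.09591454 0.10297762] [-0.15  0.47 -0.16  2.01  0.12  0.67 -1.44] [ 1.89 -0.66  2.07] [-0.01 -0.16  0.01] [ 0.9661  0.2582  0.0011 -0.    ]
```

drive_tool:
  deltas:
    - [[0.4,0,0,-0.0002,0,0,-0.02],[0.4,0,0,-0.0004,0,0,-0.04],[0.4,0,0,-0.0004,0,0,-0.04]]
  squeeze: 40

```text
clock: 19.45
position: [0.4944, 0.0958, 0.1028]
eef_rot: [0.991, 0.136, 0.002, -0.0]
wrist_force: [2.0, -0.5, 4.5]
width: 0.0493
finger_force: 40.0
```

Run:
```python
from h import *
s=monitor.sense(); q=s["eef_rot"]; print(s["position"],s["wrist_force"].round(2),s["wrist_torque"].round(2),np.degrees(2*np.arctan2(q[1],q[0])),s["finger_force"])
```

```text
[0.49437159 0.09581995 0.1028137 ] [ 1.96 -0.46  4.47] [-0.1  -0.5   0.17] 15.587262997619229 40.00087548047304
```

drive_tool:
  deltas:
    - [[0.4,0,0,0,0,0,-0.02],[0.4,0,0,0,0,0,-0.04],[0.4,0,0,0,0,0,-0.04]]

```text
clock: 19.75
position: [0.4939, 0.0953, 0.1026]
eef_rot: [1.0, 0.011, 0.001, 0.0]
wrist_force: [1.6, -1.9, 5.3]
width: 0.0493
finger_force: 40.0
```

Run:
```python
from h import *
s=monitor.sense(); q=s["eef_rot"]; print(s["position"],s["wrist_force"].round(2),s["wrist_torque"].round(2),np.degrees(2*np.arctan2(q[1],q[0])),s["finger_force"])
```

```text
[0.493918   0.0952959  0.10262248] [ 1.63 -1.9   5.33] [-0.38 -0.54  0.25] 1.220710180358827 40.000720135867596
```

drive_tool:
  deltas:
    - [[0.4,0,0,0,0,0,-0.02],[0.4,0,0,0,0,0,-0.04],[0.4,0,0,0,0,0,-0.04]]

```text
clock: 20.05
position: [0.4934, 0.095, 0.1025]
eef_rot: [0.993, -0.115, 0.001, 0.0]
wrist_force: [1.4, -3.3, 6.4]
width: 0.0493
finger_force: 40.0
```

Run:
```python
from h import *
s=monitor.sense(); q=s["eef_rot"]; print(s["position"],s["wrist_force"].round(2),s["wrist_torque"].round(2),np.degrees(2*np.arctan2(q[1],q[0])),s["joint_positions"].round(2),s["effort"].round(2))
```

```text
[0.493398   0.09496333 0.10247264] [ 1.36 -3.28  6.38] [-0.45 -0.25  0.25] -13.184967292839987 [-0.3   0.47  0.03  2.02 -0.02  0.65 -2.06] [ -1.31 -42.49   0.3  -15.45  -0.85   0.15  -1.17]
```

drive_tool:
  deltas:
    - [[0.4,0,0,0,0,0,-0.02],[0.4,0,0,0,0,0,-0.02],[0.7,0,0,0,0,0,-0.02],[0.7,0,0,0,0,0,-0.02],[0.7,0,0,0,0,0,-0.02],[0.7,0,0,0.05,0,0,-0.02],[0.7,0,0,0.1,0,0,-0.02],[0.7,-0.03,0.0,0.15,0,0,-0.02]]

```text
clock: 20.85
position: [0.4688, 0.0954, 0.2472]
eef_rot: [0.984, -0.179, 0.001, -0.0]
wrist_force: [0.0, 0.8, 0.4]
width: 0.0619
finger_force: 0.0
```

drive_tool:
  deltas:
    - [[0.7,0,-0.04,0,0,0,0],[0.7,0,-0.09,0,0,0,0],[0.7,0,-0.14,0,0,0,0],[0.7,0,-0.19,0,0,0,0],[0.7,0,-0.23,0,0,0,0],[0.7,0,-0.25,0,0,0,0],[0.7,0,-0.25,0,0,0,0]]

```text
clock: 21.55
position: [0.466, -0.158, 0.2446]
eef_rot: [0.983, -0.181, -0.0, 0.001]
wrist_force: [-0.6, 0.7, 0.6]
width: 0.0617
finger_force: 0.0
```

Run:
```python
from h import *
for c in("top","scene"):
    p=camera_params(c); im,d=read_camera(c); v,u=np.mgrid[0:480,0:640]
    X=at_depth(p,np.c_[u.ravel(),v.ravel()],d.ravel()); r=np.hypot(X[:,0]-.4935,X[:,1]-.0945)
    P=X[(r<.018)&(X[:,2]>.13)&(X[:,2]<.16)]; print(c,len(P),P[:,2].mean().round(4),np.median(P[:,2]).round(4))
    for a in((.4935,.0945),): pass
    D=X[(np.hypot(X[:,0]-.5,X[:,1]-.2)<.03)]; print("desk",np.median(D[:,2]).round(4))
    P=X[(np.hypot(X[:,0]-.5695,X[:,1]-.117)<.006)&(X[:,2]>.1)&(X[:,2]<.125)]; print("post",np.median(P[:,2]).round(4))
    P=X[(r<.06)&(X[:,2]>.125)]; print(cv2.minEnclosingCircle(P[:,:2].astype(np.float32)))
    if c=="scene": cv2.imwrite("pics/s8.png",cv2.resize(im[140:280,250:390],None,fx=4,fy=4))
print(monitor.sense()["position"])
```

```text
top 245 0.1399 0.14
desk 0.0007
post 0.1136
((0.4934423565864563, 0.09375659376382828), 0.025814848020672798)
scene 135 0.1396 0.1395
desk 0.0005
post 0.1134
((0.49493396282196045, 0.09642615169286728), 0.027686061337590218)
[ 0.46662974 -0.1541001   0.24450358]
```

View pics/s8.png

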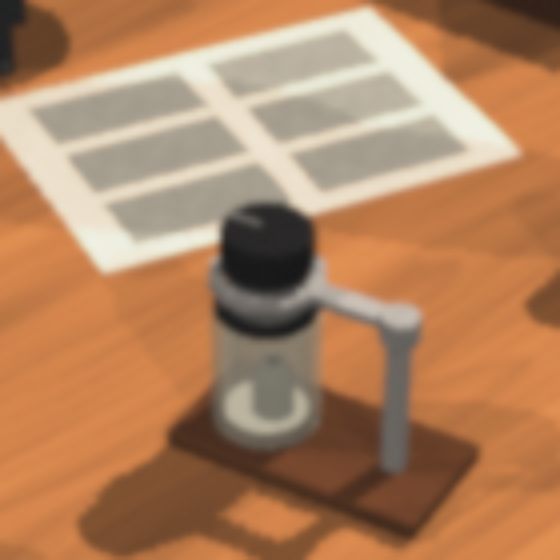

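Run:
```python
from h import *
s=monitor.sense(); print(s["effort"].round(2))
a=cv2.imread("pics/top0.png"); b,_=read_camera("top"); p=camera_params("top")
def line(im,c,n):
    g=cv2.cvtColor(im,cv2.COLOR_BGR2GRAY); v,u=np.mgrid[int(c[1])-11:int(c[1])+12,int(c[0])-11:int(c[0])+12]
    m=(np.hypot(u-c[0],v-c[1])<8)&(g[v,u]>75); P=np.c_[u[m],v[m]].astype(float)
    if len(P): 
        P=P[:,:2]-c; print(n,len(P),P.mean(0).round(1),"world angle",np.degrees(np.arctan2(-P[:,0].mean(),-P[:,1].mean())).round(1))
line(a,np.array([303,220.3]),"before")
# project final head centre
w=at_z(p,[[x,y] for y in range(255,300) for x in range(265,305)],.1395); k=np.argmin(np.hypot(w[:,0]-.4935,w[:,1]-.094)); c=np.array([265+k%40,255+k//40],float); print(c); line(b,c,"after")
```

```text
[  1.46 -37.37   3.06 -23.91   0.13  -0.1    0.06]
before 14 [-4.8  1.6] world angle 108.0
[282. 279.]
after 12 [0.9 5.1] world angle -169.8
```

Evidence that the cap is home:
- **Torque:** at the end, joint 7 resisted with 1.17 N m, against 0.15 N m at most for a free cap, and the pads slipped on the head.
- **Height:** the head's top is at about 0.139 m, which is the home height.
- **Alignment:** the head's centre matches the jar's axis.

The sharpener shows inside the jar at crop (272,390) and the gripper is clear, so I'm handing in.

```bash
python3 -c "
from station import close_job
print(close_job())"
```

```text
the job is handed in; nothing more can be done
None
```

I handed the job in with the small sharpener inside the jar, the cap swung over the mouth and screwed to its stop, and the gripper clear; the hand-in gave no verdict, and I didn't re-measure the eraser, teacup and ink pot at the end, but the arm never went near them.

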